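Wipe failed prints off the printer plate

TASK

Clear the 3D printer's build plate: take the yellow scraper block by its handle and wipe the orange and the green plastic scraps off the dark plate into the white scrap tray at its end, without touching the scraps with the gripper or the arm. Then stand the scraper back upright on the desk where you took it from and let go.

Things in the scene. Friction and masses are not known exactly. Their poses are not given: they have to be found in the camera images.
- station: Fixed cleaning station: flat dark build plate on a grey base, white open scrap tray joined to one end, roughly towards the robot's left (+y). Origin: on the desk under the plate's centre; z up, x towards the tray. Plate: x -110 to 110 mm, y -95 to 95 mm, top 35 mm above desk, no rim. Tray: x 110 to 200 mm, same width, floor 5 mm and its three 5 mm thick outer walls 45 mm above desk.
- scraper: Yellow scraper block, loose, 130 g, upright on the desk to the robot's right beside a flat cork sanding block and a brush. Foot 30 mm along x, 140 mm along y, 22 mm high (black strip below). Upright handle on its middle: 18 mm thick along x, 70 mm along y, from 22 to 75 mm up. Same front and back. Origin: centre of the underside; z up. Wipe along its x, long side leading.
- scrap_orange: Loose orange scrap of a failed print, 32 x 24 mm, 7 mm thick with a ridge to 13 mm at one end, 12 g, lying flat on the plate. Origin: centre of its underside; z up. At the start both scraps' centres lie at station x -25 to 50 mm, y -40 to 40 mm.
- scrap_green: Loose green scrap of a failed print, same shape and size as the orange one, lying on the plate beside it. Origin: centre of its underside; z up.

How it is judged:
By the outcome, as a careful person would: the job done as asked, in the order asked, and still so for the second after the job is handed in, with the robot touching nothing.
It also fails if it takes over 53 s, if anything falls off the work surface, if the arm or the gripper's body presses on something with over 40 N, if the wrist force passes 120 N, or if a joint passes its speed limit or range.

ROBOT

A 6-joint arm with a two-finger parallel gripper is mounted at the origin on the work surface. World frame = base frame: x ahead of the robot, y to its left, z up, the work surface at z = 0. Lengths are in m, angles in rad, forces in N, time in s.
With the tool pointing down it reaches from about 0.275 to 0.775 m from the base axis. Payload 14.6 kg.
Tool frame: the origin (TCP) lies where the fingers leave the gripper's body, on its centre line; the fingertips stand 73 mm ahead of it and the grasp point (between the pads) lies 54 mm ahead of it; z points along the fingers, y is the direction in which the jaws open and shut (so a half turn about z gives the same grasp; the last joint's range is limited). The gripper opens to 85 mm and grips with 20 to 120 N. Pads are 22 mm wide; open, the fingers measure 114 mm over their backs; the gripper's body (76 mm by 85 mm) begins 54 mm behind the grasp point. The pads swing forward as they close: fully open they stand 13 mm farther back than shut.
Start: joints at [-1.42, 0.263, -0.048, 1.259, 0, 1.415], TCP at [0.158, -0.501, 0.304] pointing down, gripper open.
Joint ranges: [-2.65, 2.65], [-0.89, 1.7], [-1.18, 1.37], [-2.13, 2.11], [-1.35, 1.29], [-3.14, 3.14]. Speed limits (rad/s): [1.89, 1.89, 2.57, 2.79, 3.14, 3.14].

INTERFACE

Orientations are given as a rotation vector (axis times angle).
In Python, from bench import telemetry, optics, ticket gives the robot as it stands.
- The arm moves only by the tool servo_tool, never from a script. Its argument "plan" is a list of rows, each an object of numbers: "x", "y", "z": the shift along the tool's x, y, z in m; "twist": the turn about the tool's z in degrees. A call has 1 to 8 rows; each row shifts and turns the commanded pose from where the row before left it, along the tool's axes as they then stand; what a row does not reach is not made up. A row lasts 1/8 s, in which the tool goes at most 62.5 mm and 10.7 degrees, less where a joint would pass 70% of its speed; a pose out of reach is approached as far as the arm can. A call is refused whole if a number of a shift passes 0.0625 or a number of a turn 10.7, either way. A call with a gripper value outside its range is refused whole. "hand" is the finger opening in m, from 0 to 0.0854, set as the call begins (left out, the last holds). The fingers move at their own pace and stop on an object; the grip force is fixed at half the most. Time passes only in rows, so rows that do not move let the fingers close. It gives the time, the measured TCP pose, the force and the opening at its end, in the units of the state.
- telemetry.read_state(): the state, without advancing time (a new reading comes with each control period).
- optics.read_camera(name): name is "scene" or "top" or "wrist"; returns (picture, depth): 384x512x3 uint8, red, green, blue; 384x512 float32, m along the optical axis (not along the pixel's ray), 0 where there is no reading.
- optics.calibration(name): a dict with "K" (3x3 intrinsics, pixels), "D" ([k1, k2, p1, p2, k3] as OpenCV has them; the pictures are not rectified), "rvec" (rotation vector, rad) and "tvec" (3), from world to camera coordinates, as OpenCV has them; the wrist camera has in their place "hand_eye" (4x4, takes a point from camera to tool coordinates, whose origin is the TCP and whose axes are the flange's). Camera axes: x right, y down, z forward; pixel columns grow to the right and rows downward; lengths in m; the calibration is good to about 2 mm. A picture is of the moment at which its call begins: read the wrist's pose just before it. calibration takes no time and is no camera call.
- ticket.hand_in(): hands the job in, once; it reports no verdict.
The state is a dict: "clock": time; "joint_pos": joint angles; "joint_velocities": joint speeds; "tau": joint torques, N m; "eef_pos": TCP position; "orientation": TCP orientation; "ft_force": force on the tool from outside, world axes, zero at the start; "moment": the same for the moment, N m; "finger_gap": finger opening in m.
Only numpy, scipy, OpenCV 4.12 (cv2) and the standard library are available. Lean on these libraries where they do the work, as an engineer would, in place of code of your own. Each camera call takes 0.05 s, during which the arm holds its last target.

## Working session

There is one attempt and no reset: what is moved stays moved. The work goes in short steps, Python scripts to look and compute and a tool call to move; the robot and the scene stay as the last step left them, time stands still between calls to the robot, and variables do not carry over. Pictures are saved under pics/ and viewed, and the job is handed in when it is done.

Besides the shell and the picture viewer there is one more tool, called as a command line: name --argument value ..., lists and objects as JSON in quotes. servo_tool: Moves the arm, as the interface text tells. Its arguments: {"type":"object","properties":{"plan":{"type":"array","items":{"type":"object","properties":{"x":{"type":"number"},"y":{"type":"number"},"z":{"type":"number"},"twist":{"type":"number"}}}},"hand":{"type":"number"}},"required":["plan"]}

```bash
ls; mkdir -p pics; python3 - <<'E'
from bench import telemetry, optics
import cv2, numpy as np
s=telemetry.read_state();print({k:np.round(v,3).tolist() for k,v in s.items()})
for n in ["scene","top","wrist"]:
    p,d=optics.read_camera(n); cv2.imwrite(f"pics/{n}0.png",p[:,:,::-1]); np.savez(f"pics/{n}0.npz",p=p,d=d)
    c=optics.calibration(n);print(n,{k:np.round(v,3).tolist() for k,v in c.items()})
E
```

```text
pics
{'clock': 0.0, 'joint_pos': [-1.42, 0.264, -0.049, 1.259, -0.0, 1.416], 'joint_velocities': [0.002, -0.002, -0.0, -0.001, -0.0, 0.0], 'tau': [0.004, -63.761, 38.457, 0.014, -0.0, 0.0], 'eef_pos': [0.158, -0.5, 0.303], 'orientation': [-3.104, -0.478, 0.0], 'ft_force': [-0.182, -0.467, -0.057], 'moment': [-0.039, -0.043, 0.035], 'finger_gap': 0.086}
scene {'K': [[396.778, 0.0, 254.139], [0.0, 396.778, 188.187], [0.0, 0.0, 1.0]], 'D': [-0.078, 0.0, 0.0, 0.0, 0.0], 'rvec': [0.868, 2.434, -1.223], 'tvec': [0.464, -0.13, 0.997]}
top {'K': [[356.573, 0.0, 253.554], [0.0, 356.573, 196.669], [0.0, 0.0, 1.0]], 'D': [-0.018, 0.0, 0.0, 0.0, 0.0], 'rvec': [2.248, -1.932, 0.226], 'tvec': [-0.175, 0.521, 0.845]}
wrist {'K': [[323.294, 0.0, 254.534], [0.0, 323.294, 197.447], [0.0, 0.0, 1.0]], 'D': [-0.021, 0.0, 0.0, 0.0, 0.0], 'hand_eye': [[0.0, -0.953, -0.303, 0.076], [1.0, -0.0, 0.002, 0.0], [-0.002, -0.303, 0.953, -0.069], [0.0, 0.0, 0.0, 1.0]]}
```

View pics/scene0.png

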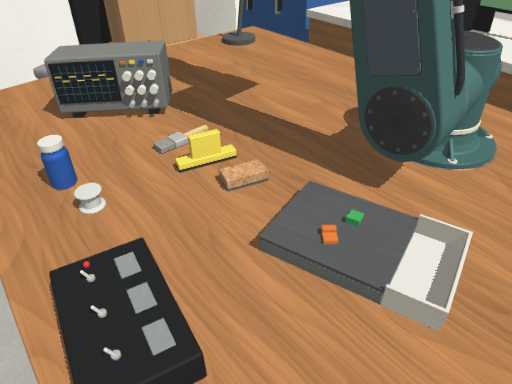

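View pics/top0.png

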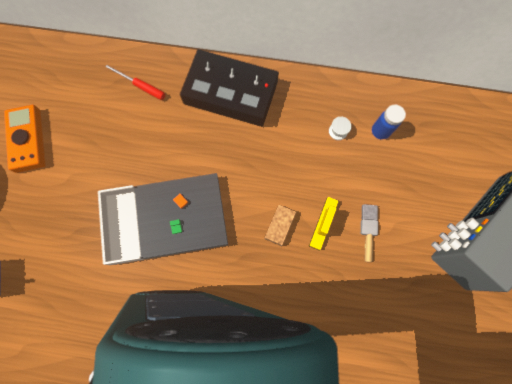

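View pics/wrist0.png

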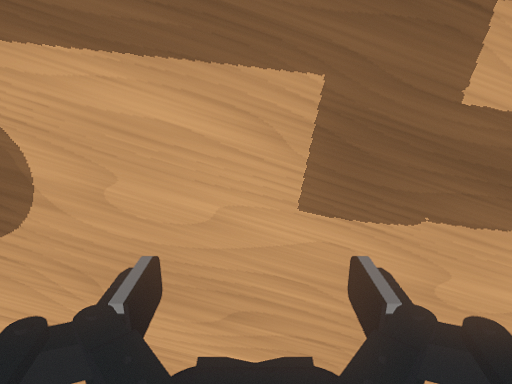

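The scene view shows the scraper at about (206,150), with the cork at (244,175), the brush at (180,138), and orange and green scraps at (329,235) and (355,217). The top view shows the scraper at (325,222), the plate at about (165,215) with the tray on its left, orange at (181,201) and green at (176,227). The wrist view shows only desk.

```bash
cat > h.py <<'E'
import cv2, numpy as np
from bench import telemetry, optics
def cam(name,st=None):
    c=optics.calibration(name);K=np.array(c["K"]);D=np.array(c["D"])
    if name=="wrist":
        st=st or telemetry.read_state()
        T=np.eye(4);T[:3,:3]=cv2.Rodrigues(np.array(st["orientation"]))[0];T[:3,3]=st["eef_pos"]
        M=T@np.array(c["hand_eye"]);return K,D,M[:3,:3],M[:3,3]
    R=cv2.Rodrigues(np.array(c["rvec"]))[0];return K,D,R.T,-R.T@np.array(c["tvec"])
def ray(C,uv,z):
    K,D,R,t=C
    n=cv2.undistortPoints(np.array(uv,float).reshape(-1,1,2),K,D)[:,0]
    d=np.c_[n,np.ones(len(n))]@R.T
    return t+d*((z-t[2])/d[:,2])[:,None]
def cloud(C,d):
    K,D,R,t=C
    v,u=np.mgrid[:384,:512]
    n=cv2.undistortPoints(np.c_[u.ravel(),v.ravel()].astype(float).reshape(-1,1,2),K,D)[:,0]
    P=np.c_[n,np.ones(len(n))]*d.ravel()[:,None]
    return (P@R.T+t).reshape(384,512,3)
def masks(p):
    h=cv2.cvtColor(p,cv2.COLOR_RGB2HSV)
    H,S,V=[h[...,i].astype(int) for i in range(3)]
    return dict(yellow=(H>=25)&(H<=34)&(S>190)&(V>90),orange=(H>=4)&(H<=13)&(S>215)&(V>120),green=(H>=50)&(H<=80)&(S>150)&(V>60))
def big(m):
    n,l,s,c=cv2.connectedComponentsWithStats(m.astype(np.uint8))
    i=1+np.argmax(s[1:,4]);return l==i
E
python3 - <<'E'
from h import *
for n in ["top","scene"]:
    f=np.load(f"pics/{n}0.npz");p,d=f["p"],f["d"];C=cam(n);P=cloud(C,d)
    for k,m in masks(p).items():
        if n=="top" : m[:, :60]=0
        m=big(m);q=P[m];print(n,k,m.sum(),q.mean(0).round(3),"z",np.percentile(q[:,2],[5,50,95]).round(3))
        sel={'yellow':[(0.015,.03),(.068,.085)]}.get(k,[(0.038,.052)])
        for a,b in sel:
            s=q[(q[:,2]>a)&(q[:,2]<b)]
            if len(s)<5: continue
            r=cv2.minAreaRect((s[:,:2]*1000).astype(np.float32));print("   rect",a,np.round(r[0],1),np.round(r[1],1),round(r[2],1),len(s))
    z=P[...,2]; h=cv2.cvtColor(p,cv2.COLOR_RGB2HSV)
    # plate: dark and height .03-.04
    m=big((z>.028)&(z<.055)&(p.max(2)<95)&(d>0)&(np.hypot(P[...,0],P[...,1])<.75)&(P[...,0]>.2))
    q=P[m];r=cv2.minAreaRect((q[:,:2]*1000).astype(np.float32));print(n,"plate",np.round(r[0],1),np.round(r[1],1),round(r[2],1),m.sum(),np.median(q[:,2]))
    print(cv2.boxPoints(r).round(0).tolist())
    print("cam pos",C[3].round(3))
E
```

```text
top yellow 575 [ 0.506 -0.281  0.045] z [0.021 0.025 0.078]
   rect 0.015 [ 510.  -284.4] [ 28.8 138.1] 76.5 333
   rect 0.068 [ 510.5 -284.7] [17.  69.6] 76.3 203
top orange 10 [0.503 0.08  0.048] z [0.046 0.048 0.049]
   rect 0.038 [503.   79.9] [10.1 22.1] 89.9 10
top green 85 [0.438 0.089 0.045] z [0.042 0.044 0.052]
   rect 0.038 [438.5  89.4] [27.6 20.3] 25.7 80
top plate [ 433. -597.] [76.2  2.4] 54.1 99 0.04646243138620665
[[410.0, -627.0], [412.0, -629.0], [456.0, -567.0], [454.0, -565.0]]
cam pos [ 0.339 -0.121  0.941]Traceback (most recent call last):
  File "<stdin>", line 6, in <module>
  File "h.py", line 27, in big
    i=1+np.argmax(s[1:,4]);return l==i
        ~~~~~~~~~^^^^^^^^^
    return _wrapfunc(a, 'argmax', axis=axis, out=out, **kwds)
    return bound(*args, **kwds)
ValueError: attempt to get argmax of an empty sequence
```

```bash
python3 - <<'E'
from h import *
for n,uvs in [("top",[(181,201),(176,227),(205,190),(125,225),(325,222),(281,225)]),("scene",[(329,235),(355,217),(300,250),(430,260),(205,143)])]:
    f=np.load(f"pics/{n}0.npz");p,d=f["p"],f["d"];h=cv2.cvtColor(p,cv2.COLOR_RGB2HSV);P=cloud(cam(n),d)
    for u,v in uvs: print(n,u,v,p[v,u],h[v,u],P[v,u].round(3))
    big_=cv2.resize(p[150:280,80:350] if n=="top" else p[120:330,150:480],None,fx=2.4,fy=2.4,interpolation=cv2.INTER_CUBIC);cv2.imwrite(f"pics/{n}0z.png",big_[:,:,::-1])
    z=P[...,2];m=(z>.031)&(z<.039)&(h[...,1]<80)&(p.max(2)<130)&(np.hypot(P[...,0],P[...,1])<.75)&(P[...,0]>.25)&(P[...,1]>-.2)
    m=big(m);q=P[m];r=cv2.minAreaRect((q[:,:2]*1000).astype(np.float32));print(n,"plate",np.round(r[0],1),np.round(r[1],1),round(r[2],1),m.sum(),np.median(q[:,2]));print(cv2.boxPoints(r).round(0).tolist())
    w=(z>.002)&(z<.06)&(h[...,1]<60)&(P[...,1]>-.15)&(np.hypot(P[...,0],P[...,1])<.75)&(P[...,0]>.25)
    w=big(w);q=P[w];r=cv2.minAreaRect((q[:,:2]*1000).astype(np.float32));print(n,"station",np.round(r[0],1),np.round(r[1],1),round(r[2],1),w.sum());print(cv2.boxPoints(r).round(0).tolist())
E
```

```text
top 181 201 [247 133  27] [ 14 227 247] [0.505 0.087 0.05 ]
top 176 227 [ 71 192  93] [ 65 161 192] [0.437 0.087 0.049]
top 205 190 [105 100  96] [ 13  22 105] [0.546 0.034 0.035]
top 125 225 [250 246 238] [ 20  12 250] [0.427 0.232 0.006]
top 325 222 [253 240   0] [ 28 255 253] [ 0.501 -0.278  0.075]
top 281 225 [221 160  98] [ 15 142 221] [ 0.485 -0.175  0.03 ]
top plate [471.4  89.2] [189.2 223. ] 18.2 5492 0.036267567534932155
[[347.0, 166.0], [416.0, -46.0], [596.0, 13.0], [526.0, 225.0]]
top station [455.2 139.2] [190.5 328.2] 18.2 8622
[[314.0, 265.0], [416.0, -46.0], [597.0, 13.0], [494.0, 325.0]]
scene 329 235 [234 133  65] [ 12 184 234] [0.51  0.094 0.041]
scene 355 217 [ 79 181 100] [ 66 144 181] [0.448 0.097 0.048]
scene 300 250 [95 95 95] [ 0  0 95] [0.567 0.085 0.036]
scene 430 260 [236 233 225] [ 22  12 236] [0.394 0.224 0.006]
scene 205 143 [232 208  82] [ 25 165 232] [ 0.513 -0.277  0.054]
scene plate [472.7  89.4] [193.8 220.4] 18.2 9110 0.03440133623299002
[[346.0, 164.0], [415.0, -45.0], [599.0, 15.0], [530.0, 224.0]]
scene station [459.  131.8] [193.9 310.1] 18.0 16828
[[319.0, 249.0], [415.0, -46.0], [599.0, 14.0], [503.0, 309.0]]
```

```bash
python3 - <<'E'
from h import *
E
ls pics
```

```text
scene0.npz
scene0.png
scene0z.png
top0.npz
top0.png
top0z.png
wrist0.npz
wrist0.png
```

```bash
cat >> h.py <<'E'
def masks(p):
    h=cv2.cvtColor(p,cv2.COLOR_RGB2HSV)
    H,S,V=[h[...,i].astype(int) for i in range(3)]
    return dict(yellow=(H>=23)&(H<=34)&(S>150)&(V>90),orange=(H>=4)&(H<=16)&(S>175)&(V>120),green=(H>=50)&(H<=80)&(S>110)&(V>60))
O=np.array([.472,.089]);th=np.radians(108.1);A=np.array([np.cos(th),np.sin(th)]);B=np.array([-A[1],A[0]])
def st(xy): r=np.asarray(xy)[...,:2]-O; return np.stack([r@A,r@B],-1)
def report(n,p,d,C):
    P=cloud(C,d)
    for k,m in masks(p).items():
        if k!='yellow': m=m&(P[...,0]>.25)&(P[...,1]>-.12)&(P[...,1]<.4)&(np.hypot(P[...,0],P[...,1])<.75)
        if m.sum()<5: print(n,k,'none');continue
        m=big(m);q=P[m]
        if k=='yellow':
            top=q[:,2].max()
            for lo,hi in [(top-.008,top+.001),(top-.062,top-.045)]:
                s=q[(q[:,2]>lo)&(q[:,2]<hi)]
                if len(s)<5: continue
                r=cv2.minAreaRect((s[:,:2]*1000).astype(np.float32));print(n,k,"ztop",top.round(3),"z",np.median(s[:,2]).round(3),np.round(r[0],1),np.round(r[1],1),round(r[2],1),"stn",(st(np.array(r[0])/1000)*1000).round(0))
        else:
            r=cv2.minAreaRect((q[:,:2]*1000).astype(np.float32))
            print(n,k,m.sum(),q.mean(0).round(3),"rect",np.round(r[0],1),np.round(r[1],1),round(r[2],1),"stn",(st(np.array(r[0])/1000)*1000).round(0),"z",np.percentile(q[:,2],[5,50,95]).round(3))
            e=st(q);print("    extents stn mm",(e.min(0)*1000).round(0),(e.max(0)*1000).round(0))
def look(n,tag):
    s=telemetry.read_state();p,d=optics.read_camera(n);cv2.imwrite(f"pics/{n}{tag}.png",p[:,:,::-1]);np.savez(f"pics/{n}{tag}.npz",p=p,d=d)
    return p,d,cam(n,s)
def plan(goal,yaw,n,stt=None):
    """rows (tool axes) from the measured pose to goal, yaw=angle of tool x deg; linear, n rows"""
    s=stt or telemetry.read_state();p=np.array(s["eef_pos"]);R=cv2.Rodrigues(np.array(s["orientation"]))[0]
    y0=np.degrees(np.arctan2(R[1,0],R[0,0]));dy=(yaw-y0+180)%360-180
    print("now",p.round(4),"yaw",y0.round(2),"tilt",np.degrees(np.arccos(-R[2,2])).round(2),"dyaw",dy.round(2),"clock",s["clock"])
    D=(np.array(goal)-p)/n;y=np.radians(y0)
    for i in range(n):
        tx=np.array([np.cos(y),np.sin(y),0]);ty=np.array([np.sin(y),-np.cos(y),0])
        print({"x":round(float(D@tx),4),"y":round(float(D@ty),4),"z":round(float(-D[2]),4),"twist":round(-dy/n,2)});y+=np.radians(dy/n)
E
python3 - <<'E'
from h import *
for n in ["top","scene"]:
    f=np.load(f"pics/{n}0.npz");report(n,f["p"],f["d"],cam(n))
s=telemetry.read_state()
s=dict(s)
plan((.510,-.2845,.24),170,15)
E
```

```text
top orange 114 [0.506 0.09  0.046] rect [507.2  91.8] [32.  23.7] 53.2 stn [ -8. -34.] z [0.041 0.045 0.051]
    extents stn mm [-25. -52.] [  9. -15.]
top green 127 [0.439 0.09  0.046] rect [439.2  89.9] [30.8 23.7] 21.4 stn [11. 31.] z [0.041 0.044 0.051]
    extents stn mm [-2. 16.] [23. 47.]
scene orange 239 [0.509 0.094 0.043] rect [508.5  93. ] [32.3 23.4] 51.0 stn [ -8. -36.] z [0.038 0.042 0.048]
    extents stn mm [-24. -54.] [ 11. -18.]
scene green 210 [0.444 0.093 0.042] rect [437.9  88.3] [42.6 28.1] 21.4 stn [10. 33.] z [0.036 0.042 0.048]
    extents stn mm [-4. 12.] [25. 54.]
now [ 0.158  -0.5005  0.3035] yaw 17.52 tilt 0.05 dyaw 152.48 clock 0.15
{'x': 0.0267, 'y': -0.0067, 'z': 0.0042, 'twist': np.float64(-10.17)}
{'x': 0.0275, 'y': -0.0018, 'z': 0.0042, 'twist': np.float64(-10.17)}
{'x': 0.0274, 'y': 0.003, 'z': 0.0042, 'twist': np.float64(-10.17)}
{'x': 0.0264, 'y': 0.0078, 'z': 0.0042, 'twist': np.float64(-10.17)}
{'x': 0.0246, 'y': 0.0123, 'z': 0.0042, 'twist': np.float64(-10.17)}
{'x': 0.022, 'y': 0.0165, 'z': 0.0042, 'twist': np.float64(-10.17)}
{'x': 0.0188, 'y': 0.0201, 'z': 0.0042, 'twist': np.float64(-10.17)}
{'x': 0.0149, 'y': 0.0231, 'z': 0.0042, 'twist': np.float64(-10.17)}
{'x': 0.0106, 'y': 0.0254, 'z': 0.0042, 'twist': np.float64(-10.17)}
{'x': 0.006, 'y': 0.0269, 'z': 0.0042, 'twist': np.float64(-10.17)}
{'x': 0.0011, 'y': 0.0275, 'z': 0.0042, 'twist': np.float64(-10.17)}
{'x': -0.0037, 'y': 0.0273, 'z': 0.0042, 'twist': np.float64(-10.17)}
{'x': -0.0085, 'y': 0.0262, 'z': 0.0042, 'twist': np.float64(-10.17)}
{'x': -0.013, 'y': 0.0243, 'z': 0.0042, 'twist': np.float64(-10.17)}
{'x': -0.0171, 'y': 0.0216, 'z': 0.0042, 'twist': np.float64(-10.17)}
```

servo_tool --plan '[{"x": 0.027, "y": -0.007, "z": 0.004, "twist": -10}, {"x": 0.0275, "y": -0.002, "z": 0.004, "twist": -10}, {"x": 0.0275, "y": 0.003, "z": 0.004, "twist": -10}, {"x": 0.0265, "y": 0.008, "z": 0.004, "twist": -10}, {"x": 0.0245, "y": 0.012, "z": 0.004, "twist": -10}, {"x": 0.022, "y": 0.0165, "z": 0.004, "twist": -10}, {"x": 0.019, "y": 0.02, "z": 0.004, "twist": -10}, {"x": 0.015, "y": 0.023, "z": 0.004, "twist": -10}]'

```text
clock: 1.15
eef_pos: [0.3475, -0.3858, 0.2716]
orientation: [-2.064, -2.368, -0.0]
ft_force: [-0.2, -0.2, -0.3]
finger_gap: 0.0854
```

```bash
python3 - <<'E'
from h import *
print(np.round(telemetry.read_state()["joint_pos"],3))
plan((.510,-.2845,.24),170,7)
E
```

```text
[-0.995  0.265 -0.134  1.172  0.     0.439]
now [ 0.3475 -0.3858  0.2716] yaw 97.85 tilt 0.02 dyaw 72.15 clock 1.15
{'x': 0.0112, 'y': 0.025, 'z': 0.0045, 'twist': np.float64(-10.31)}
{'x': 0.0065, 'y': 0.0266, 'z': 0.0045, 'twist': np.float64(-10.31)}
{'x': 0.0017, 'y': 0.0273, 'z': 0.0045, 'twist': np.float64(-10.31)}
{'x': -0.0033, 'y': 0.0272, 'z': 0.0045, 'twist': np.float64(-10.31)}
{'x': -0.0081, 'y': 0.0261, 'z': 0.0045, 'twist': np.float64(-10.31)}
{'x': -0.0126, 'y': 0.0243, 'z': 0.0045, 'twist': np.float64(-10.31)}
{'x': -0.0168, 'y': 0.0216, 'z': 0.0045, 'twist': np.float64(-10.31)}
```

servo_tool --plan '[{"x": 0.011, "y": 0.025, "z": 0.0045, "twist": -9.8}, {"x": 0.0065, "y": 0.0265, "z": 0.0045, "twist": -9.8}, {"x": 0.0017, "y": 0.0273, "z": 0.0045, "twist": -9.8}, {"x": -0.0033, "y": 0.0272, "z": 0.0045, "twist": -9.8}, {"x": -0.008, "y": 0.026, "z": 0.0045, "twist": -9.8}, {"x": -0.0126, "y": 0.0243, "z": 0.0045, "twist": -9.8}, {"x": -0.0168, "y": 0.0216, "z": 0.0045, "twist": -9.8}, {}]'

```text
schema error: expected keys x, y, z, twist
```

```bash
python3 - <<'E'
from h import *
p,d,C=look("wrist",1)
P=cloud(C,d);m=big(masks(p)["yellow"]);q=P[m]
for lo,hi in [(.068,.085),(.014,.03)]:
    s=q[(q[:,2]>lo)&(q[:,2]<hi)]
    if len(s)<5: continue
    r=cv2.minAreaRect((s[:,:2]*1000).astype(np.float32));print(lo,len(s),np.median(s[:,2]),np.round(r,1) if 0 else r, s.min(0).round(3),s.max(0).round(3))
plan((.510,-.2845,.104),166.5,4)
E
```

```text
0.068 371 0.0726467267771903 ((505.12200927734375, -293.4342041015625), (15.759490013122559, 70.94547271728516), 63.72922134399414) [ 0.473 -0.303  0.068] [ 0.54  -0.271  0.076]
0.014 1040 0.021209771762303736 ((504.6364440917969, -295.75225830078125), (28.856367111206055, 140.5747528076172), 68.67317962646484) [ 0.438 -0.317  0.014] [ 0.572 -0.257  0.03 ]
now [ 0.3492 -0.3844  0.2711] yaw 98.43 tilt 0.08 dyaw 68.07 clock 1.2
{'x': 0.0188, 'y': 0.0434, 'z': 0.0418, 'twist': np.float64(-17.02)}
{'x': 0.0053, 'y': 0.047, 'z': 0.0418, 'twist': np.float64(-17.02)}
{'x': -0.0087, 'y': 0.0465, 'z': 0.0418, 'twist': np.float64(-17.02)}
{'x': -0.0219, 'y': 0.0419, 'z': 0.0418, 'twist': np.float64(-17.02)}
```

View pics/wrist1.png

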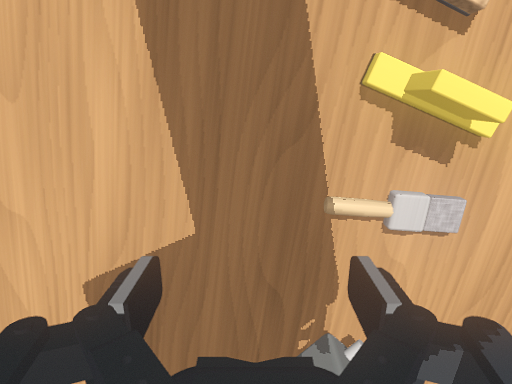

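The call was refused (empty row). This wrist picture, taken while the arm was still settling, shows the scraper at about (438,95), cut by the image edge; the brush is at (400,212). I'll re-measure at hover.

servo_tool --plan '[{"x": 0.011, "y": 0.025, "z": 0.0045, "twist": -9.8}, {"x": 0.0065, "y": 0.0265, "z": 0.0045, "twist": -9.8}, {"x": 0.0017, "y": 0.0273, "z": 0.0045, "twist": -9.8}, {"x": -0.0033, "y": 0.0272, "z": 0.0045, "twist": -9.8}, {"x": -0.008, "y": 0.026, "z": 0.0045, "twist": -9.8}, {"x": -0.0126, "y": 0.0243, "z": 0.0045, "twist": -9.8}, {"x": -0.0168, "y": 0.0216, "z": 0.0045, "twist": -9.2}, {"x": 0, "y": 0, "z": 0, "twist": 0}]'

```text
clock: 2.2
eef_pos: [0.5132, -0.2898, 0.2396]
orientation: [-0.392, -3.116, -0.001]
ft_force: [-0.1, 0.2, -0.7]
finger_gap: 0.0852
```

```bash
cat >> h.py <<'E'
def scr(p,d,C,zs):
    P=cloud(C,d);m=big(masks(p)["yellow"]);q=P[m]
    for lo,hi in zs:
        s=q[(q[:,2]>lo)&(q[:,2]<hi)]
        if len(s)<5: continue
        r=cv2.minAreaRect((s[:,:2]*1000).astype(np.float32));print("scr",lo,len(s),np.median(s[:,2]).round(4),np.round(r[0],1),np.round(r[1],1),round(r[2],1))
E
python3 - <<'E'
from h import *
p,d,C=look("wrist",2)
scr(p,d,C,[(.068,.085),(.014,.03)])
f=np.load("pics/scene0.npz");scr(f["p"],f["d"],cam("scene"),[(.068,.085),(.014,.03)])
plan((.510,-.2845,.104),166.5,4)
E
```

```text
scr 0.068 300 0.0738 [ 509.  -286.7] [17.5 69.8] 76.6
scr 0.014 617 0.0214 [ 509.2 -287.3] [ 27.9 139.4] 76.3
scr 0.068 151 0.0733 [ 512.3 -281.6] [21.1 68.5] 78.6
scr 0.014 413 0.0207 [ 511.7 -282. ] [ 32.9 138.8] 76.4
now [ 0.5125 -0.2904  0.24  ] yaw 165.46 tilt 0.05 dyaw 1.04 clock 2.25
{'x': 0.001, 'y': 0.0013, 'z': 0.034, 'twist': np.float64(-0.26)}
{'x': 0.001, 'y': 0.0013, 'z': 0.034, 'twist': np.float64(-0.26)}
{'x': 0.001, 'y': 0.0013, 'z': 0.034, 'twist': np.float64(-0.26)}
{'x': 0.0009, 'y': 0.0013, 'z': 0.034, 'twist': np.float64(-0.26)}
```

View pics/wrist2.png

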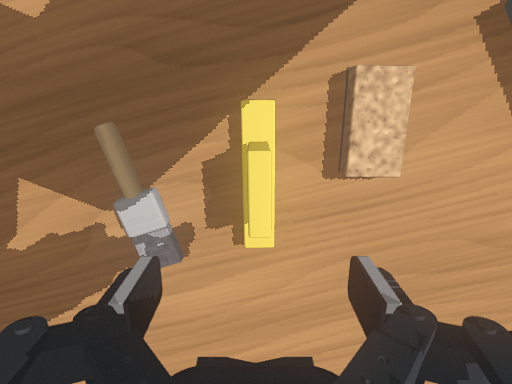

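The wrist view shows the scraper centred at (258,175), with the cork at (378,122) and the brush at (150,220), both more than 70 mm away to the sides. Top, scene and wrist agree on about (0.510, -0.2855), yaw 166.5°, so I descend.

servo_tool --hand 0.06 --plan '[{"x": 0.001, "y": 0.001, "z": 0.03, "twist": -0.5}, {"x": 0.001, "y": 0.001, "z": 0.035, "twist": -0.5}, {"x": 0.001, "y": 0.001, "z": 0.03, "twist": 0}, {"x": 0.001, "y": 0.001, "z": 0.02, "twist": 0}, {"x": 0, "y": 0, "z": 0.013, "twist": 0}, {"x": 0, "y": 0, "z": 0.008, "twist": 0}, {"x": 0, "y": 0, "z": 0, "twist": 0}, {"x": 0, "y": 0, "z": 0, "twist": 0}]'

```text
clock: 3.25
eef_pos: [0.5097, -0.2861, 0.105]
orientation: [0.369, 3.119, -0.001]
ft_force: [-0.7, 0.2, 0.2]
finger_gap: 0.06
```

servo_tool --hand 0.0 --plan '[{"x": 0, "y": 0, "z": 0, "twist": 0}, {"x": 0, "y": 0, "z": 0, "twist": 0}, {"x": 0, "y": 0, "z": 0, "twist": 0}, {"x": 0, "y": 0, "z": 0, "twist": 0}, {"x": 0, "y": 0, "z": 0, "twist": 0}, {"x": 0, "y": 0, "z": 0, "twist": 0}]'

```text
clock: 4.0
eef_pos: [0.5095, -0.2859, 0.1046]
orientation: [0.369, 3.12, -0.0]
ft_force: [-0.1, 0.7, 6.1]
finger_gap: 0.0172
```

```bash
python3 - <<'E'
from h import *
s=telemetry.read_state();print(s["finger_gap"],np.round(s["ft_force"],1),np.round(s["joint_pos"],2))
p,d,C=look("scene",3);scr(p,d,C,[(.068,.085),(.014,.03)])
cv2.imwrite("pics/scene3z.png",cv2.resize(p[60:260,120:420],None,fx=2.5,fy=2.5)[:,:,::-1])
plan((.5105,-.285,.23),167,4)
E
```

```text
0.017228318810690806 [-0.1  0.7  6.1] [-0.65  0.49 -0.26  0.82 -0.   -0.42]
scr 0.068 79 0.0734 [ 514.5 -279.1] [46.9 64.7] 43.8
scr 0.014 402 0.0207 [ 512.  -282.4] [ 32.7 138.3] 75.8
now [ 0.5095 -0.2859  0.1046] yaw 166.52 tilt 0.03 dyaw 0.48 clock 4.05
{'x': -0.0002, 'y': 0.0003, 'z': -0.0313, 'twist': np.float64(-0.12)}
{'x': -0.0002, 'y': 0.0003, 'z': -0.0313, 'twist': np.float64(-0.12)}
{'x': -0.0002, 'y': 0.0003, 'z': -0.0313, 'twist': np.float64(-0.12)}
{'x': -0.0002, 'y': 0.0003, 'z': -0.0313, 'twist': np.float64(-0.12)}
```

View pics/scene3z.png

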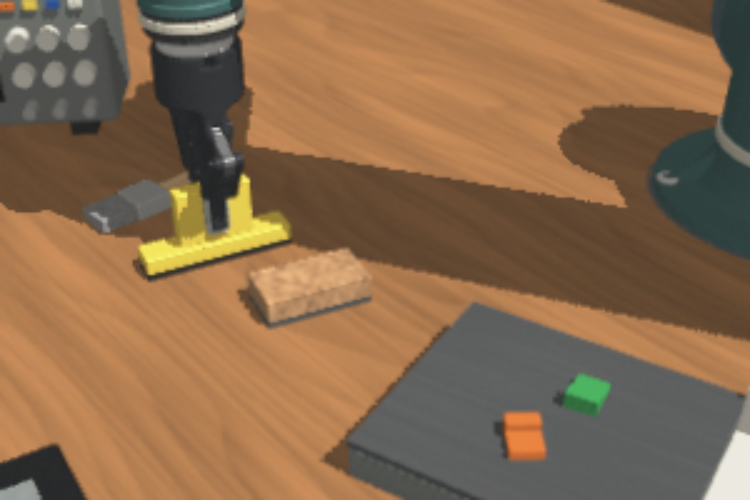

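The zoomed scene view shows the fingers on the handle at (215,200), the scraper upright, and the cork and brush untouched. Lifting.

servo_tool --plan '[{"x": 0, "y": 0, "z": -0.01, "twist": 0}, {"x": 0, "y": 0, "z": -0.025, "twist": 0}, {"x": 0, "y": 0, "z": -0.035, "twist": 0}, {"x": 0, "y": 0, "z": -0.03, "twist": 0}, {"x": 0, "y": 0, "z": 0, "twist": 0}]'

```text
clock: 4.68
eef_pos: [0.5101, -0.2863, 0.2068]
orientation: [0.368, 3.117, -0.003]
ft_force: [0.6, 0.8, -1.5]
finger_gap: 0.0172
```

```bash
python3 - <<'E'
from h import *
s=telemetry.read_state();print(s["finger_gap"],np.round(s["ft_force"],1))
g=O-.078*A;print(g)
plan((*g,.200),198.1,12)
E
```

```text
0.01717290201946409 [ 0.6  0.8 -1.5]
[0.49623276 0.01485977]
now [ 0.5101 -0.2863  0.2068] yaw 166.52 tilt 0.22 dyaw 31.58 clock 4.675
{'x': 0.007, 'y': 0.0241, 'z': 0.0006, 'twist': np.float64(-2.63)}
{'x': 0.0059, 'y': 0.0244, 'z': 0.0006, 'twist': np.float64(-2.63)}
{'x': 0.0047, 'y': 0.0247, 'z': 0.0006, 'twist': np.float64(-2.63)}
{'x': 0.0036, 'y': 0.0249, 'z': 0.0006, 'twist': np.float64(-2.63)}
{'x': 0.0024, 'y': 0.025, 'z': 0.0006, 'twist': np.float64(-2.63)}
{'x': 0.0013, 'y': 0.0251, 'z': 0.0006, 'twist': np.float64(-2.63)}
{'x': 0.0001, 'y': 0.0251, 'z': 0.0006, 'twist': np.float64(-2.63)}
{'x': -0.001, 'y': 0.0251, 'z': 0.0006, 'twist': np.float64(-2.63)}
{'x': -0.0022, 'y': 0.025, 'z': 0.0006, 'twist': np.float64(-2.63)}
{'x': -0.0033, 'y': 0.0249, 'z': 0.0006, 'twist': np.float64(-2.63)}
{'x': -0.0044, 'y': 0.0247, 'z': 0.0006, 'twist': np.float64(-2.63)}
{'x': -0.0056, 'y': 0.0245, 'z': 0.0006, 'twist': np.float64(-2.63)}
```

servo_tool --plan '[{"x": 0.007, "y": 0.024, "z": 0.0005, "twist": -2.6}, {"x": 0.006, "y": 0.0245, "z": 0.0005, "twist": -2.6}, {"x": 0.0047, "y": 0.0247, "z": 0.0005, "twist": -2.6}, {"x": 0.0036, "y": 0.025, "z": 0.0005, "twist": -2.6}, {"x": 0.0024, "y": 0.025, "z": 0.0005, "twist": -2.6}, {"x": 0.0013, "y": 0.025, "z": 0.0005, "twist": -2.6}, {"x": 0, "y": 0.025, "z": 0.0005, "twist": -2.6}, {"x": -0.001, "y": 0.025, "z": 0.0005, "twist": -2.6}]'

```text
clock: 5.68
eef_pos: [0.4997, -0.083, 0.1999]
orientation: [0.207, -3.134, -0.001]
ft_force: [0.6, 0.4, -2.0]
finger_gap: 0.0171
```

servo_tool --plan '[{"x": -0.002, "y": 0.025, "z": 0.0005, "twist": -2.6}, {"x": -0.0033, "y": 0.025, "z": 0.0005, "twist": -2.6}, {"x": -0.0045, "y": 0.0247, "z": 0.0005, "twist": -2.6}, {"x": -0.0055, "y": 0.0245, "z": 0.0005, "twist": -3.0}, {"x": 0, "y": 0, "z": 0.02, "twist": 0}, {"x": 0, "y": 0, "z": 0.0, "twist": 0}, {"x": 0, "y": 0, "z": 0, "twist": 0}]'

```text
clock: 6.55
eef_pos: [0.496, 0.0156, 0.1787]
orientation: [0.496, -3.102, -0.0]
ft_force: [0.4, -0.8, -0.1]
finger_gap: 0.0176
```

```bash
python3 - <<'E'
from h import *
s=telemetry.read_state();print(s["finger_gap"],np.round(s["ft_force"],1),np.round(s["joint_pos"],2),"stn",st(s["eef_pos"][:2]))
g=O-.078*A
plan((*g,.140),198.1,4)
p,d,C=look("scene",4)
P=cloud(C,d);m=big(masks(p)["yellow"]);q=P[m];e=st(q);print("yellow stn ext",e.min(0),e.max(0),q[:,2].min(),q[:,2].max())
cv2.imwrite("pics/scene4z.png",cv2.resize(p[100:340,200:500],None,fx=2.5,fy=2.5)[:,:,::-1])
p,d,C=look("top",4);cv2.imwrite("pics/top4z.png",cv2.resize(p[120:300,60:340],None,fx=2.5,fy=2.5)[:,:,::-1])
E
```

```text
0.017557779665755655 [ 0.4 -0.8 -0.1] [-0.13  0.29 -0.37  0.91  0.   -0.45] stn [-7.72567916e-02  1.97295331e-05]
now [0.496  0.0156 0.1787] yaw -161.84 tilt 0.02 dyaw -0.06 clock 6.55
{'x': -0.0, 'y': -0.0002, 'z': 0.0097, 'twist': np.float64(0.02)}
{'x': -0.0, 'y': -0.0002, 'z': 0.0097, 'twist': np.float64(0.02)}
{'x': -0.0, 'y': -0.0002, 'z': 0.0097, 'twist': np.float64(0.02)}
{'x': -0.0, 'y': -0.0002, 'z': 0.0097, 'twist': np.float64(0.02)}
yellow stn ext [-0.14935457 -0.50476005] [0.15850407 0.20090661] -0.0019483776565956124 0.5041244767821899
```

View pics/scene4z.png

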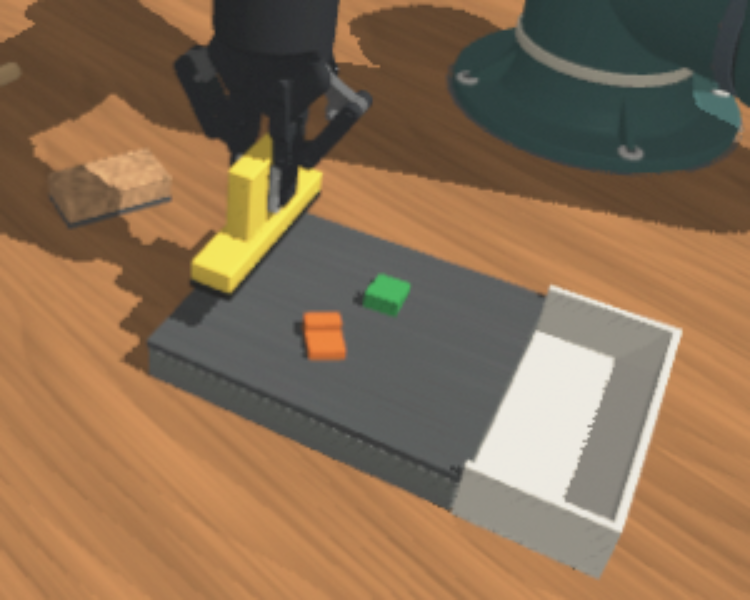

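View pics/top4z.png

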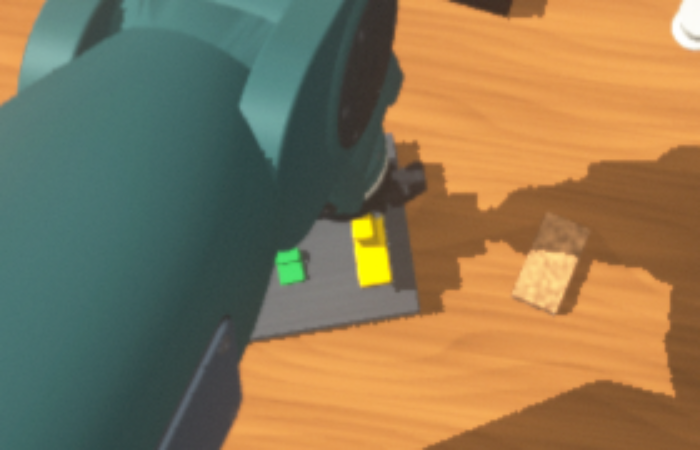

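The scene view shows the scraper held level and parallel over the plate's far end at (255,240), orange at (325,335) and green at (387,294) ahead of it, and the tray empty. The top view agrees. Lowering onto the plate.

servo_tool --plan '[{"x": 0, "y": 0, "z": 0.012, "twist": 0}, {"x": 0, "y": 0, "z": 0.014, "twist": 0}, {"x": 0, "y": 0, "z": 0.008, "twist": 0}, {"x": 0, "y": 0, "z": 0.003, "twist": 0}, {"x": 0, "y": 0, "z": 0, "twist": 0}, {"x": 0, "y": 0, "z": 0, "twist": 0}]'

```text
clock: 7.4
eef_pos: [0.4965, 0.0152, 0.1416]
orientation: [-0.495, 3.102, -0.0]
ft_force: [0.6, 0.0, 0.4]
finger_gap: 0.0172
```

servo_tool --plan '[{"x": 0, "y": 0, "z": 0.0015, "twist": 0}, {"x": 0, "y": 0, "z": 0, "twist": 0}]'

```text
clock: 7.65
eef_pos: [0.4963, 0.0152, 0.1399]
orientation: [-0.495, 3.102, -0.0]
ft_force: [-0.4, -0.8, -1.1]
finger_gap: 0.0175
```

servo_tool --plan '[{"x": 0, "y": 0, "z": 0.001, "twist": 0}, {"x": 0, "y": 0, "z": 0, "twist": 0}, {"x": 0, "y": 0, "z": 0, "twist": 0}]'

```text
clock: 8.02
eef_pos: [0.4964, 0.0152, 0.1396]
orientation: [-0.495, 3.102, -0.0]
ft_force: [-3.4, 2.0, 14.0]
finger_gap: 0.0173
```

```bash
python3 - <<'E'
from h import *
s=telemetry.read_state();print(s["finger_gap"],np.round(s["ft_force"],1),s["eef_pos"],"stn",st(s["eef_pos"][:2]))
E
```

```text
0.01732724284982818 [-3.4  2.  14. ] [0.49636735 0.01522132 0.13960416] stn [-0.07769816 -0.00024026]
```

servo_tool --plan '[{"x": 0, "y": 0.004, "z": -0.0004, "twist": 0}, {"x": 0, "y": 0.008, "z": 0, "twist": 0}, {"x": 0, "y": 0.01, "z": 0, "twist": 0}, {"x": 0, "y": 0.01, "z": 0, "twist": 0}, {"x": 0, "y": 0.01, "z": 0, "twist": 0}, {"x": 0, "y": 0.01, "z": 0, "twist": 0}, {"x": 0, "y": 0.01, "z": 0, "twist": 0}, {"x": 0, "y": 0.01, "z": 0, "twist": 0}]'

```text
clock: 9.02
eef_pos: [0.4741, 0.0841, 0.1396]
orientation: [-0.495, 3.101, -0.002]
ft_force: [1.6, -3.9, 6.1]
finger_gap: 0.0173
```

```bash
python3 - <<'E'
from h import *
s=telemetry.read_state();print(s["finger_gap"],np.round(s["ft_force"],1),s["eef_pos"],"stn",st(s["eef_pos"][:2]))
p,d,C=look("scene",5)
cv2.imwrite("pics/scene5z.png",cv2.resize(p[100:340,200:500],None,fx=2.5,fy=2.5)[:,:,::-1])
report("scene",p,d,C)
E
```

```text
0.01734268389322956 [ 1.6 -3.9  6.1] [0.47407125 0.08411842 0.13959416] stn [-0.0052835  -0.00045216]
scene yellow ztop 0.504 z 0.504 [902.5 396.5] [0. 0.] 0.0 stn [ 159. -505.]
scene orange 282 [0.509 0.125 0.043] rect [507.8 124.4] [32.8 23.9] 18.0 stn [ 23. -45.] z [0.038 0.043 0.049]
    extents stn mm [ 11. -61.] [ 35. -29.]
scene green 209 [0.441 0.104 0.043] rect [432.8 100.2] [44.1 23.7] 19.0 stn [23. 34.] z [0.036 0.042 0.049]
    extents stn mm [11. 12.] [35. 56.]
```

View pics/scene5z.png

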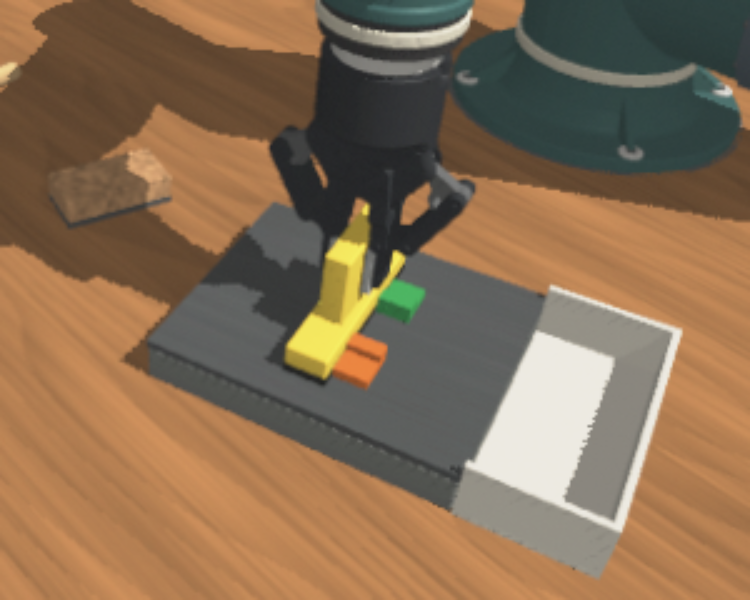

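The picture shows both scraps lying flush against the blade, orange at (360,358) and green at (402,298), both inside its ends. Continuing the wipe.

servo_tool --plan '[{"x": 0, "y": 0.01, "z": 0, "twist": 0}, {"x": 0, "y": 0.01, "z": 0, "twist": 0}, {"x": 0, "y": 0.01, "z": 0, "twist": 0}, {"x": 0, "y": 0.01, "z": 0, "twist": 0}, {"x": 0, "y": 0.01, "z": 0, "twist": 0}, {"x": 0, "y": 0.01, "z": 0, "twist": 0}, {"x": 0, "y": 0.008, "z": 0, "twist": 0}, {"x": 0, "y": 0.008, "z": 0, "twist": 0}]'

```text
clock: 10.07
eef_pos: [0.4503, 0.1563, 0.1396]
orientation: [-0.495, 3.102, -0.002]
ft_force: [1.6, -4.3, 7.0]
finger_gap: 0.0172
```

```bash
python3 - <<'E'
from h import *
s=telemetry.read_state();print(s["finger_gap"],np.round(s["ft_force"],1),s["eef_pos"],"stn",st(s["eef_pos"][:2]))
p,d,C=look("scene",6)
cv2.imwrite("pics/scene6z.png",cv2.resize(p[100:340,200:500],None,fx=2.5,fy=2.5)[:,:,::-1])
report("scene",p,d,C)
E
```

```text
0.01719534847604089 [ 1.6 -4.3  7. ] [0.45031603 0.1562894  0.13958061] stn [ 0.07069633 -0.00029428]
scene orange 302 [0.484 0.196 0.043] rect [483. 196.] [34.8 23.6] 18.0 stn [ 98. -44.] z [0.039 0.042 0.048]
    extents stn mm [ 87. -61.] [110. -26.]
scene green 223 [0.42  0.176 0.044] rect [422.7 177. ] [52.6 23.8] 15.3 stn [99. 20.] z [0.037 0.043 0.049]
    extents stn mm [87. -7.] [111.  46.]
```

View pics/scene6z.png

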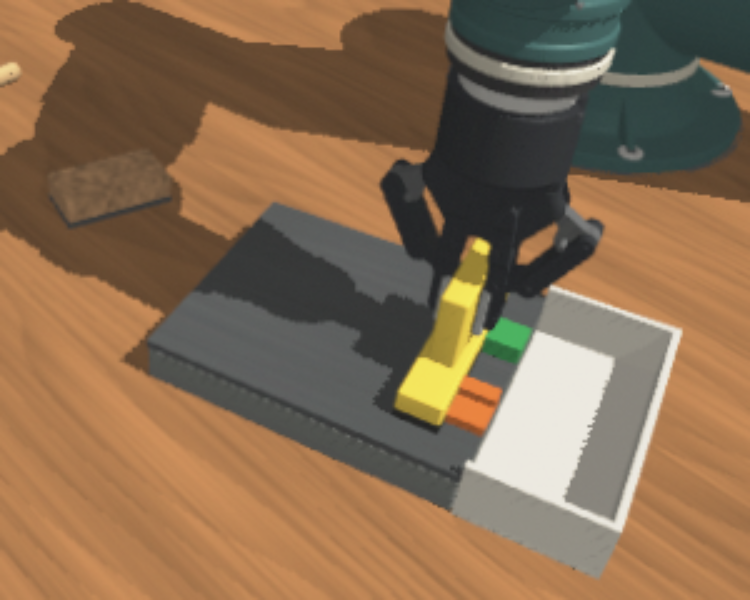

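The picture shows both scraps at the plate's tray edge, orange at (475,405) and green at (507,340). Last push, a little slower.

servo_tool --plan '[{"x": 0, "y": 0.007, "z": 0, "twist": 0}, {"x": 0, "y": 0.007, "z": 0, "twist": 0}, {"x": 0, "y": 0.007, "z": 0, "twist": 0}, {"x": 0, "y": 0.006, "z": 0, "twist": 0}, {"x": 0, "y": 0.006, "z": 0, "twist": 0}, {"x": 0, "y": 0.003, "z": 0, "twist": 0}, {"x": 0, "y": 0, "z": 0, "twist": 0}, {"x": 0, "y": 0, "z": 0, "twist": 0}]'

```text
clock: 11.12
eef_pos: [0.439, 0.1905, 0.1396]
orientation: [-0.495, 3.102, -0.0]
ft_force: [0.3, -0.8, 7.0]
finger_gap: 0.0175
```

```bash
python3 - <<'E'
from h import *
s=telemetry.read_state();print(s["finger_gap"],np.round(s["ft_force"],1),s["eef_pos"],"stn",st(s["eef_pos"][:2]))
p,d,C=look("scene",7)
cv2.imwrite("pics/scene7z.png",cv2.resize(p[100:340,200:500],None,fx=2.5,fy=2.5)[:,:,::-1])
report("scene",p,d,C)
E
```

```text
0.017532688865064802 [ 0.3 -0.8  7. ] [0.43903031 0.19054395 0.13958161] stn [ 0.10676202 -0.0002091 ]
scene orange 238 [0.474 0.239 0.016] rect [474.3 239.6] [27.1 23.5] 6.6 stn [142. -49.] z [0.013 0.016 0.02 ]
    extents stn mm [129. -60.] [156. -35.]
scene green 215 [0.402 0.216 0.015] rect [396.9 213.7] [35.1 23.2] 29.2 stn [142.  33.] z [0.01  0.015 0.02 ]
    extents stn mm [128.  14.] [156.  51.]
```

View pics/scene7z.png

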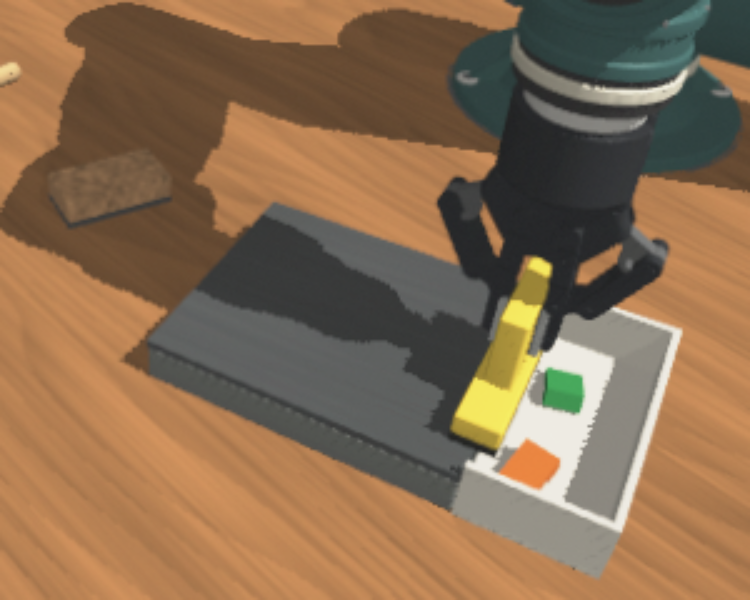

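Both scraps lie on the tray floor, orange at (530,465) and green at (563,390), and depth puts them at z of about 15 mm. Lift and return.

servo_tool --plan '[{"x": 0, "y": 0, "z": -0.01, "twist": 0}, {"x": 0, "y": 0, "z": -0.02, "twist": 0}, {"x": 0, "y": 0, "z": -0.025, "twist": 0}, {"x": 0, "y": 0, "z": -0.02, "twist": 0}, {"x": 0, "y": 0, "z": 0, "twist": 0}]'

```text
clock: 11.8
eef_pos: [0.4393, 0.1905, 0.2154]
orientation: [-0.495, 3.1, 0.001]
ft_force: [0.4, -0.4, -1.7]
finger_gap: 0.0174
```

```bash
python3 - <<'E'
from h import *
plan((.5095,-.2859,.21),166.5,16)
E
```

```text
now [0.4393 0.1905 0.2154] yaw -161.86 tilt 0.12 dyaw -31.64 clock 11.8
{'x': 0.0051, 'y': -0.0297, 'z': 0.0003, 'twist': np.float64(1.98)}
{'x': 0.0041, 'y': -0.0298, 'z': 0.0003, 'twist': np.float64(1.98)}
{'x': 0.003, 'y': -0.0299, 'z': 0.0003, 'twist': np.float64(1.98)}
{'x': 0.002, 'y': -0.03, 'z': 0.0003, 'twist': np.float64(1.98)}
{'x': 0.001, 'y': -0.0301, 'z': 0.0003, 'twist': np.float64(1.98)}
{'x': -0.0001, 'y': -0.0301, 'z': 0.0003, 'twist': np.float64(1.98)}
{'x': -0.0011, 'y': -0.0301, 'z': 0.0003, 'twist': np.float64(1.98)}
{'x': -0.0021, 'y': -0.03, 'z': 0.0003, 'twist': np.float64(1.98)}
{'x': -0.0032, 'y': -0.0299, 'z': 0.0003, 'twist': np.float64(1.98)}
{'x': -0.0042, 'y': -0.0298, 'z': 0.0003, 'twist': np.float64(1.98)}
{'x': -0.0052, 'y': -0.0296, 'z': 0.0003, 'twist': np.float64(1.98)}
{'x': -0.0063, 'y': -0.0294, 'z': 0.0003, 'twist': np.float64(1.98)}
{'x': -0.0073, 'y': -0.0292, 'z': 0.0003, 'twist': np.float64(1.98)}
{'x': -0.0083, 'y': -0.0289, 'z': 0.0003, 'twist': np.float64(1.98)}
{'x': -0.0093, 'y': -0.0286, 'z': 0.0003, 'twist': np.float64(1.98)}
{'x': -0.0102, 'y': -0.0283, 'z': 0.0003, 'twist': np.float64(1.98)}
```

servo_tool --plan '[{"x": 0.005, "y": -0.0297, "z": 0, "twist": 2}, {"x": 0.004, "y": -0.0298, "z": 0, "twist": 2}, {"x": 0.003, "y": -0.03, "z": 0, "twist": 2}, {"x": 0.002, "y": -0.03, "z": 0, "twist": 2}, {"x": 0.001, "y": -0.03, "z": 0, "twist": 2}, {"x": 0, "y": -0.03, "z": 0, "twist": 2}, {"x": -0.001, "y": -0.03, "z": 0, "twist": 2}, {"x": -0.002, "y": -0.03, "z": 0, "twist": 2}]'

```text
clock: 12.8
eef_pos: [0.4732, -0.0486, 0.2133]
orientation: [0.056, -3.14, -0.001]
ft_force: [0.3, 0.1, -1.4]
finger_gap: 0.0173
```

servo_tool --plan '[{"x": -0.003, "y": -0.03, "z": 0, "twist": 2}, {"x": -0.004, "y": -0.03, "z": 0, "twist": 2}, {"x": -0.005, "y": -0.0296, "z": 0, "twist": 2}, {"x": -0.0063, "y": -0.0294, "z": 0, "twist": 2}, {"x": -0.0073, "y": -0.029, "z": 0, "twist": 2}, {"x": -0.0083, "y": -0.029, "z": 0, "twist": 2}, {"x": -0.009, "y": -0.0286, "z": 0, "twist": 2}, {"x": -0.01, "y": -0.028, "z": 0, "twist": 2}]'

```text
clock: 13.8
eef_pos: [0.5065, -0.2865, 0.2131]
orientation: [-0.381, -3.117, -0.002]
ft_force: [0.3, -0.2, -1.0]
finger_gap: 0.0174
```

servo_tool --plan '[{"x": 0, "y": 0, "z": 0.02, "twist": 0}, {"x": 0, "y": 0, "z": 0.02, "twist": 0}, {"x": 0, "y": 0, "z": 0, "twist": 0}, {"x": 0, "y": 0, "z": 0, "twist": 0}]'

```text
clock: 14.3
eef_pos: [0.5067, -0.2858, 0.1745]
orientation: [-0.379, -3.119, -0.0]
ft_force: [-0.7, -0.2, -1.3]
finger_gap: 0.0176
```

```bash
python3 - <<'E'
from h import *
plan((.5095,-.2859,.1046),166.5,4)
E
```

```text
now [ 0.5067 -0.2858  0.1745] yaw 166.13 tilt 0.01 dyaw 0.37 clock 14.3
{'x': -0.0007, 'y': 0.0001, 'z': 0.0175, 'twist': np.float64(-0.09)}
{'x': -0.0007, 'y': 0.0001, 'z': 0.0175, 'twist': np.float64(-0.09)}
{'x': -0.0007, 'y': 0.0001, 'z': 0.0175, 'twist': np.float64(-0.09)}
{'x': -0.0007, 'y': 0.0001, 'z': 0.0175, 'twist': np.float64(-0.09)}
```

servo_tool --plan '[{"x": -0.0014, "y": 0.0001, "z": 0.018, "twist": -0.4}, {"x": -0.0014, "y": 0.0001, "z": 0.022, "twist": 0}, {"x": 0, "y": 0, "z": 0.018, "twist": 0}, {"x": 0, "y": 0, "z": 0.009, "twist": 0}, {"x": 0, "y": 0, "z": 0, "twist": 0}, {"x": 0, "y": 0, "z": 0.002, "twist": 0}, {"x": 0, "y": 0, "z": 0, "twist": 0}, {"x": 0, "y": 0, "z": 0, "twist": 0}]'

```text
clock: 15.3
eef_pos: [0.5095, -0.2865, 0.1056]
orientation: [0.369, 3.119, -0.0]
ft_force: [-0.3, 0.1, -1.3]
finger_gap: 0.0173
```

servo_tool --plan '[{"x": 0, "y": 0, "z": 0.001, "twist": 0}, {"x": 0, "y": 0, "z": 0, "twist": 0}, {"x": 0, "y": 0, "z": 0, "twist": 0}]'

```text
clock: 15.68
eef_pos: [0.5095, -0.2865, 0.1046]
orientation: [0.369, 3.119, -0.0]
ft_force: [0.2, 1.6, 5.5]
finger_gap: 0.0173
```

Contact with the desk at the same height as at the pick. Releasing.

servo_tool --hand 0.06 --plan '[{"x": 0, "y": 0, "z": 0, "twist": 0}, {"x": 0, "y": 0, "z": 0, "twist": 0}, {"x": 0, "y": 0, "z": 0, "twist": 0}, {"x": 0, "y": 0, "z": 0, "twist": 0}]'

```text
clock: 16.18
eef_pos: [0.5094, -0.2864, 0.1042]
orientation: [-0.369, -3.12, -0.0]
ft_force: [-0.2, 0.7, -0.7]
finger_gap: 0.0604
```

servo_tool --plan '[{"x": 0, "y": 0, "z": -0.01, "twist": 0}, {"x": 0, "y": 0, "z": -0.03, "twist": 0}, {"x": 0, "y": 0, "z": -0.04, "twist": 0}, {"x": 0, "y": 0, "z": -0.04, "twist": 0}, {"x": 0, "y": 0, "z": -0.02, "twist": 0}, {"x": 0, "y": 0, "z": 0, "twist": 0}, {"x": 0, "y": 0, "z": 0, "twist": 0}]'

```text
clock: 17.05
eef_pos: [0.5092, -0.2862, 0.2437]
orientation: [-0.369, -3.119, -0.001]
ft_force: [-0.6, 0.1, 0.5]
finger_gap: 0.0603
```

```bash
python3 - <<'E'
from h import *
p,d,C=look("wrist",9);scr(p,d,C,[(.068,.085),(.014,.03)])
for n in ["top","scene"]:
    p,d,C=look(n,9);scr(p,d,C,[(.068,.085),(.014,.03)]);report(n,p,d,C)
s=telemetry.read_state();print(s["clock"],s["finger_gap"],np.round(s["ft_force"],1),s["eef_pos"])
E
```

```text
scr 0.068 271 0.0738 [ 508.9 -287.4] [17.8 69.3] 76.1
scr 0.014 505 0.0214 [ 507.9 -289.2] [ 25.7 138.4] 76.7
top orange 89 [0.472 0.236 0.018] rect [472.9 236.8] [28.5 21.5] 5.2 stn [140. -47.] z [0.014 0.018 0.023]
    extents stn mm [128. -61.] [152. -31.]
top green 98 [0.394 0.211 0.017] rect [393.3 210.9] [27.6 21.8] 29.7 stn [140.  37.] z [0.013 0.017 0.022]
    extents stn mm [128.  22.] [153.  51.]
scr 0.068 149 0.0734 [ 511.8 -284. ] [21.4 69.1] 78.1
scr 0.014 402 0.0208 [ 511.6 -282.9] [ 33.4 139.1] 75.7
scene orange 238 [0.473 0.239 0.016] rect [474.3 239.5] [27.  23.2] 5.5 stn [142. -49.] z [0.013 0.016 0.02 ]
    extents stn mm [128. -60.] [156. -34.]
scene green 217 [0.401 0.216 0.015] rect [396.7 213.6] [34.3 23.2] 29.7 stn [142.  33.] z [0.01  0.015 0.02 ]
    extents stn mm [128.  14.] [156.  51.]
17.2 0.06034369436129994 [-0.3  0.3  0.1] [ 0.50915302 -0.28618084  0.24338215]
```

View pics/scene9.png

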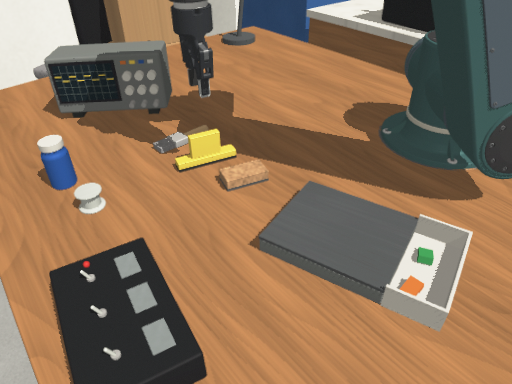

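View pics/wrist9.png

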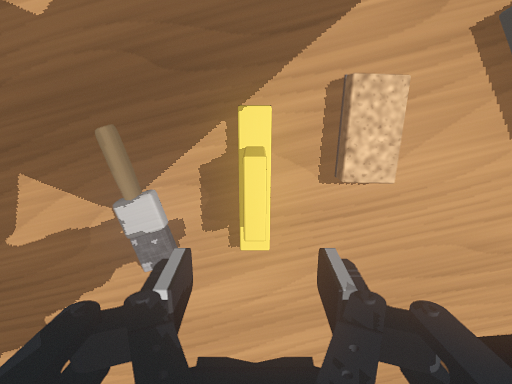

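The scraper stands upright at its original spot, at (206,150) in the scene view and (255,178) in the wrist view. The plate is clear and both scraps are in the tray at (412,286) and (425,256). Handing in.

```bash
python3 -c "
from bench import ticket
print(ticket.hand_in())"
```

```text
the job is handed in; nothing more can be done
None
```

The build plate is clear and both scraps are in the tray. The scraper is back upright where I took it from and let go. I handed the job in at about 17.2 s, with no verdict reported.

- **Wipe:** I took the scraper by its handle and wiped the length of the plate in one pass with light contact. The readings at the end of each move never showed more than about 14 N at the wrist. The gripper did not touch the scraps in any picture.
- **Scraps:** The last top and scene views put both flat on the tray floor, about 140 mm along the station's x axis and inside the walls.
- **Scraper:** It stands within about 2–3 mm and 1° of its starting pose, comparing each camera with its own earlier view. The cameras differ from each other by up to about 6 mm, partly from calibration. The cork and brush look unmoved.
- **Along the way:** One move call was refused because it had an empty row; I sent it again and nothing was affected. An early wrist measurement of the scraper, taken while the arm was still moving, was 7–10 mm off, so I dropped it and measured again.

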